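Function check of a pair of ratchet-locking forceps on a test pin

ROBOT

A 7-joint arm with a two-finger parallel gripper is mounted at the origin on a cart in front of the work surface, level with it; the furniture and walls round the work are solid. World frame = base frame: x ahead of the robot, y to its left, z up, the work surface at z = 0. Lengths are in mm, angles in rad, forces in N, time in s.
With the tool pointing down it reaches from about 350 to 900 mm from the base axis. Payload 19.9 kg.
Tool frame: the origin (TCP) lies midway between the tips of the shut fingers; the grasp point (between the pads) lies 19 mm behind it; z points along the fingers, y is the line along which they close (so a half turn about z gives the same grasp; the last joint's range is limited). The gripper opens to 85 mm and grips with 20 to 120 N. Pads are 22 mm wide; open, the fingers measure 114 mm over their backs; the gripper's body (76 mm by 85 mm) begins 54 mm behind the grasp point. The pads swing forward as they close: fully open they stand 13 mm farther back than shut.
Start: joints at [1.095, 0.417, -0.01, 1.614, 0.005, 1.111, -0.053], TCP at [263.259, -566.828, 210.56] pointing down, gripper open.
Joint ranges: [-2.81, 2.81], [-0.39, 2.02], [-1.27, 1.25], [0.06, 2.57], [-1.19, 4.33], [0.19, 2], [-2.82, 2.82]. Speed limits (rad/s): [1.89, 1.89, 2.39, 2.39, 3.01, 3.01, 3.01].

INTERFACE

Orientations are given as a unit quaternion [x, y, z, w].
In Python, from workcell import r, optics, ticket gives the robot as it stands.
- The arm moves only by the tool send_rows, never from a script. Its argument "plan" is a list of rows, each an object of numbers: "x", "y", "z": the shift along the world's x, y, z in mm; "roll": the turn about the world's z in degrees; "gripper": the closure, from 0 (fully open) to 1 (shut). In form: [{"x": .., "y": .., "z": .., "roll": .., "gripper": ..}, ...]. A call has exactly 5 rows; each row is the pose to reach, as a shift and turn from the pose commanded when the call began; what a row does not reach only later rows make up. A row lasts 1/8 s, in which the tool goes at most 62.5 mm and 10.7 degrees, less where a joint would pass 70% of its speed; a pose out of reach is approached as far as the arm can. A call with a gripper value outside its range is refused whole. The fingers move at their own pace and stop on an object; "grip_force" is the grip in N (left out, the last holds). Time passes only in rows, so rows that repeat a pose let the fingers close, or fill a call up. It gives the time, the measured TCP pose, the force, the opening and the grip force at its end, in the units of the state.
- r.read_state(): the state, without advancing time (a new reading comes with each control period).
- optics.snapshot(name): name is "scene" or "top" or "wrist"; returns the picture (420x560x3 uint8, red, green, blue); there is no depth.
- optics.get_calibration(name): a dict with "intrinsics" (3x3 intrinsics, pixels), "xyz" and "rotation" of the camera in the world. Camera axes: x right, y down, z forward; pixel columns grow to the right and rows downward; lengths in mm; the calibration is good to about 2 mm. A picture is of the moment at which its call begins: read the wrist's pose just before it. get_calibration takes no time and is no camera call; for the wrist camera it gives the pose at the moment of the call.
- ticket.job_done(): hands the job in; it is judged then, once.
The state is a dict: "time_s": time; "qpos": joint angles; "qd": joint speeds; "tau": joint torques, N m; "position": TCP position; "tool_rot": TCP orientation; "wrist_force": force on the tool from outside, world axes, zero at the start; "torque": the same for the moment, N m; "opening": finger opening in mm; "gripper_force": force on a finger pad.
Only numpy, scipy, OpenCV 4.12 (cv2) and the standard library are available. Lean on these libraries where they do the work, as an engineer would, in place of code of your own. Each camera call takes 0.05 s, during which the arm holds its last target. There are 200 camera calls.

TASK

Check the ratchet of the locking forceps in the blue nest: stand the slim tall test pin upright on the round pad between the open jaws, then squeeze the loose ring handle towards the held one, gently and by feel, until the ratchet has caught and keeps the pin firmly clamped by itself after you let go. Then press the loose handle sideways, straight down towards the bench, so that the teeth part and the jaws spring fully open again, with the pin still standing on its pad; leave the thick short pin alone.

Things in the scene. Friction and masses are not known exactly. Their poses are not given: they have to be found in the camera images.
- forceps: 250 mm steel ratchet forceps lying flat in a blue nest (plate 100 x 172 mm, 12 mm thick, fixed to the bench). Origin on the bench under the pivot, z up. Own +y runs along the forceps to the jaws, -y to the ring handles; the handle on the +x side is held, the one on the -x side is loose. Jaws 28 to 40 mm high, rings 31 to 37 mm, clamp screw at (22,-62) mm up to 57 mm. The rings overhang the plate.
- held_half: Half of the forceps that the nest holds rigidly: handle on the +x side, jaw with a shallow V on the -x side. Same origin and axes as the nest. Its ratchet bar (y -108 mm, between the handles) has teeth pointing down, 2.5 mm pitch; the loose handle's bar lies under it, teeth up. Pressing the loose ring 3 to 6 mm down (some 5 to 8 N) parts them; keep it down till it has swung out some 30 mm. The polished handle is slippery.
- held_ring (a point): Centre of the held finger ring (30 mm outside, 6 mm thick, 34 mm above the bench), at (27,-141) mm in the nest's axes. The loose ring, same size and height, lies beside it: with the jaws open its centre is near (-48,-135) mm, but shanks are set by hand, so up to 11 mm nearer or farther from piece to piece. Find it by sight or touch. Closing moves it to +x.
- jaw (a joint): Opening of the loose jaw about the pivot, rad: 0.15 fully open, where a spring pushes it (3 to 4 N at the ring); about -0.01 on the test pin. From there the shank bows, 2.2 N per mm at the ring, and teeth click by with up to 4 N more. At 15 to 17 N on the ring it stays locked tight when eased off, whatever the set; below 13.5 N it may stay too loose, above 20 N the pin may be marked.
- pin_pad (a point): Centre of the top of the round 33 mm steel pad on which the pin shall stand, 14 mm above the bench, at (3.5,52) mm in the nest's axes: midway between the open jaws, which leave the pin nearly 4 mm of play to either side. Closing slides the pin 3.5 mm to -x into the V.
- test_pin: Plain steel pin gauge, the slim tall one: 18 mm diameter, 55 mm high, standing upright, loose on the bench. Origin at the centre of its underside, z up along it. Held firmly is 7 N or more; over 40 N of clamping marks it.
- thick_pin: Another pin gauge, not for this check: 22 mm diameter, 45 mm high, standing upright, loose on the bench. Origin at the centre of its underside.
Things that resemble listed ones, but are neither listed nor needed, are in the scene too. What is shaped like the test_pin but brown or purple is not meant.

How it is judged (in metres and radians):
On the way, in this order (a step that is already met when the one before it is completed fails the run):
1. the test pin stands upright on the pad between the jaws, let go (horizontal distance between test_pin and pin_pad below 0.008 m and z of test_pin in the frame of pin_pad below 0.003 m and angle between test_pin's own z axis and vertical below 0.1 rad and contact force between test_pin and the fingers below 0.1 N), for 0.2 s.
2. the ratchet alone keeps the pin clamped with 7 N or more, the robot off the forceps (contact force between test_pin and held_half above 7 N and contact force between each of forceps, test_pin and the fingers below 0.1 N and contact force between forceps and the arm below 0.1 N), for 0.5 s.
At the end, for the whole second after the job is handed in: The jaws are fully open again (jaw joint over 0.13 rad), the test pin stands upright (within 0.1 rad) at rest on the pad, its axis within 12 mm of the pad centre, and the thick pin is within 30 mm of where it stood (value of joint jaw above 0.13 rad and horizontal distance between test_pin and pin_pad below 0.012 m and z of test_pin in the frame of pin_pad below 0.003 m and angle between test_pin's own z axis and vertical below 0.1 rad and linear speed of test_pin below 0.02 m/s and distance of thick_pin from where it was at the start of the episode below 0.03 m); the robot touches nothing.
It fails at once if the pin is squeezed with more than 40 N (contact force between test_pin and held_half above 40 N).
It fails at once if the robot pushes on the forceps with more than 25 N (contact force between forceps and the fingers above 25 N or contact force between forceps and the arm above 25 N).
It fails at once if the test pin is tipped over (angle between test_pin's own z axis and vertical above 0.6 rad).
It also fails if it takes over 72 s, if anything falls off the work surface, if the arm or the gripper's body presses on something with over 40 N, if the wrist force passes 120 N, or if a joint passes its speed limit or range.

## Working session

There is one attempt and no reset: what is moved stays moved. The work goes in short steps, Python scripts to look and compute and a tool call to move; the robot and the scene stay as the last step left them, time stands still between calls to the robot, and variables do not carry over. Pictures are saved under pics/ and viewed, at most 10 in all, crops included, and the job is handed in when it is done.

Besides the shell and the picture viewer there is one more tool, called after "Call:" as name(argument=value, ...) on one line, values as JSON. send_rows: Moves the arm, as the interface text tells. Its arguments: {"type":"object","properties":{"plan":{"type":"array"},"grip_force":{"type":"number"}},"required":["plan"]}

```bash
mkdir -p pics; ls; cat > h.py <<'E'
import numpy as np, cv2
from workcell import r, optics, ticket
def save(n,f):
    im=optics.snapshot(n); cv2.imwrite('pics/'+f,im[:,:,::-1]); return im
def ray(c,u,v,z):
    K=np.array(c['intrinsics']);R=np.array(c['rotation']);p=np.array(c['xyz'])
    d=R@np.linalg.solve(K,[u,v,1.]); return p+d*(z-p[2])/d[2]
def proj(c,P):
    K=np.array(c['intrinsics']);R=np.array(c['rotation']);q=K@(R.T@(np.array(P,float)-np.array(c['xyz']))); return q[:2]/q[2]
E
python3 - <<'E'
from h import *
a=save('top','top.png');b=save('scene','scene.png')
for n in('top','scene','wrist'):
    print(n,optics.get_calibration(n))
print(r.read_state())
E
```

```text
pics
top {'intrinsics': array([[465.62838203,   0.        , 279.74569978],
       [  0.        , 465.62838203, 210.33164604],
       [  0.        ,   0.        ,   1.        ]]), 'xyz': array([466.90574009,  93.14060246, 909.50518254]), 'rotation': array([-0.70258652,  0.71062587, -0.03228434,  0.01846016])}
scene {'intrinsics': array([[432.46626154,   0.        , 279.72580143],
       [  0.        , 432.46626154, 210.25018087],
       [  0.        ,   0.        ,   1.        ]]), 'xyz': array([   2.98357582, -410.29700587,  500.02292531]), 'rotation': array([ 0.80491468, -0.33570396,  0.19866069, -0.44715673])}
wrist {'intrinsics': array([[319.14146541,   0.        , 278.68247313],
       [  0.        , 319.14146541, 212.37087786],
       [  0.        ,   0.        ,   1.        ]]), 'xyz': array([ 323.91196077, -538.5469526 ,  373.51734752]), 'rotation': array([ 0.83520039, -0.53356664, -0.07216665,  0.1119773 ])}
{'time_s': 0.1, 'qpos': array([ 1.09448882,  0.41792419, -0.01030461,  1.61412351,  0.00467848,
        1.11071011, -0.05300584]), 'qd': array([ 0.00073512,  0.00031491, -0.00064134, -0.00148518, -0.00051063,
       -0.00176329, -0.00107501]), 'tau': array([ 1.66331578e-03, -8.65819001e+01,  6.79877456e-01, -4.35640025e+01,
        1.89608900e-02,  5.08094992e-03, -2.10168500e-04]), 'position': array([ 263.12267322, -566.53177344,  210.01263843]), 'tool_rot': array([ 9.76461216e-01,  2.15692300e-01, -1.55972864e-04, -5.48839785e-04]), 'wrist_force': array([ 0.33094405, -0.31178304, -0.46851008]), 'torque': array([-0.04130777,  0.0405681 , -0.00674409]), 'gripper_force': 0.0, 'opening': 85.49336377928161}
```

```bash
sed -i "s/R=np.array(c\['rotation'\])/R=Rotation.from_quat(c['rotation']).as_matrix()/g; 1a from scipy.spatial.transform import Rotation" h.py
```

```text
(no output)
```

View pics/top.png

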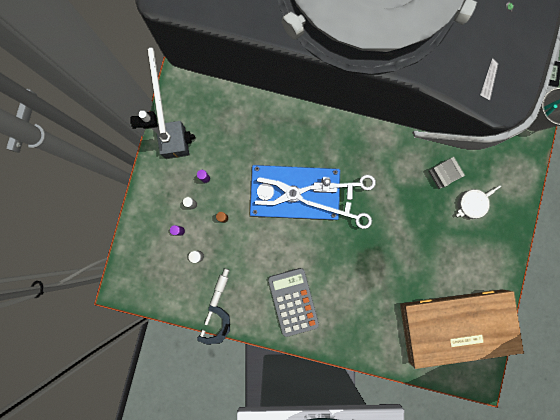

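View pics/scene.png

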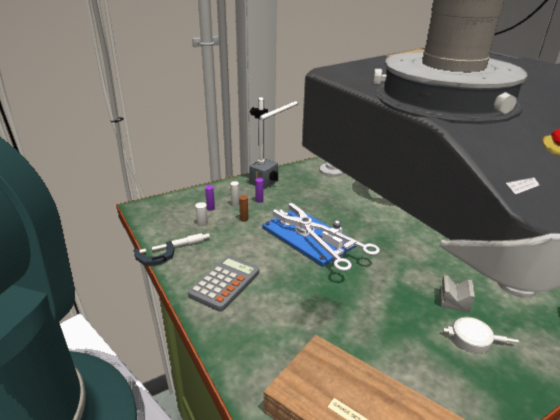

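```bash
python3 - <<'E'
from h import *
t=cv2.imread('pics/top.png');s=cv2.imread('pics/scene.png')
c=optics.get_calibration('top');cs=optics.get_calibration('scene')
A=cv2.resize(t[150:280,150:400],None,fx=3,fy=3,interpolation=2)
B=cv2.resize(s[160:240,180:280],None,fx=4,fy=4,interpolation=2)
C=np.zeros((600,800,3),np.uint8);C[:390-0,:750]=A[:390];C[390:600,:400]=B[60:270]
cv2.imwrite('pics/crop.png',C)
h=cv2.cvtColor(t,cv2.COLOR_BGR2HSV)
m=cv2.inRange(h,(105,150,60),(125,255,255));m[:, :230]=0
cs_,_=cv2.findContours(m,0,2)
pts=np.vstack([k for k in cs_ if cv2.contourArea(k)>20])
q=cv2.boxPoints(cv2.minAreaRect(pts));print(q)
W=np.array([ray(c,*p,12)for p in q]);print(W, np.linalg.norm(np.diff(W,axis=0),axis=1))
ctr=W.mean(0);print('ctr',ctr)
w=cv2.inRange(h,(0,0,150),(179,60,255))
n,l,st,ce=cv2.connectedComponentsWithStats(w)
for i in range(1,n):
    if st[i,4]>25 and 140<ce[i][0]<400 and 150<ce[i][1]<300: print(st[i],ce[i],ray(c,*ce[i],45)[:2],ray(c,*ce[i],0)[:2])
for P in ((188,202),(194,257)):
    for z in(45,55):
        print(P,z,ray(c,*P,z)[:2],proj(cs,ray(c,*P,z)),proj(cs,np.r_[ray(c,*P,z)[:2],0]))
for P in((368,182),(364,220),(293,193)): print(P,ray(c,*P,36))
print(ray(c,265,192,14))
E
```

```text
[[249.62312 215.54219]
 [251.86488 164.72932]
 [340.20764 168.62679]
 [337.96588 219.43965]]
[[521.89192507 133.42345412  12.        ]
 [620.81600324 128.33489155  12.        ]
 [611.62804869 -43.72700417  12.        ]
 [512.47643232 -37.25337459  12.        ]] [ 99.05486717 172.30703546  99.36272394]
ctr [566.70310233  45.19449173  12.        ]
[ 255  175  121   54 1593] [312.49843063 194.79849341] [557.4246126   14.28338193] [562.13638223  10.17863508]
[183 197  10  10  83] [187.37349398 201.37349398] [547.49114537 247.23389965] [551.68584924 255.25490231]
[278 222   8  11  39] [280.35897436 227.61538462] [496.79071084  75.09999226] [498.34631017  74.16092622]
[188 251  13  12 120] [194.20833333 256.45      ] [445.49054098 234.4718162 ] [444.37581781 241.82851544]
[293 259  12   9  60] [299.51666667 263.76666667] [429.58914036  40.50336483] [427.64670321  37.76344407]
[210 269  19  38 255] [219.36470588 287.86666667] [387.51012781 188.39820096] [383.37735611 193.35663501]
[273 274  31  16 282] [287.73049645 281.69858156] [397.02683905  62.7305341 ] [393.38943975  61.14760192]
[255 
[... 287 characters left out ...]
3068]
[277 296   7   6  30] [279.66666667 298.76666667] [366.14483512  77.9606102 ] [360.89993802  77.17044762]
(188, 202) 45 [546.31094022 246.07214578] [233.60657059 185.53415487] [234.31957806 203.0260673 ]
(188, 202) 55 [545.3924356  244.30313911] [233.65200124 181.93417991] [234.5235549  203.45342153]
(194, 257) 45 [444.48673476 234.85316937] [199.45923881 203.6048582 ] [201.10415212 221.96849766]
(194, 257) 55 [444.74606236 233.21393609] [199.67345193 199.63657952] [201.67893302 222.2254691 ]
(368, 182) [581.69739651 -92.36405854  36.        ]
(364, 220) [509.65629177 -82.93972784  36.        ]
(293, 193) [562.14795724  50.25749915  36.        ]
[567.0295742  103.30708772  14.        ]
```

View pics/crop.png

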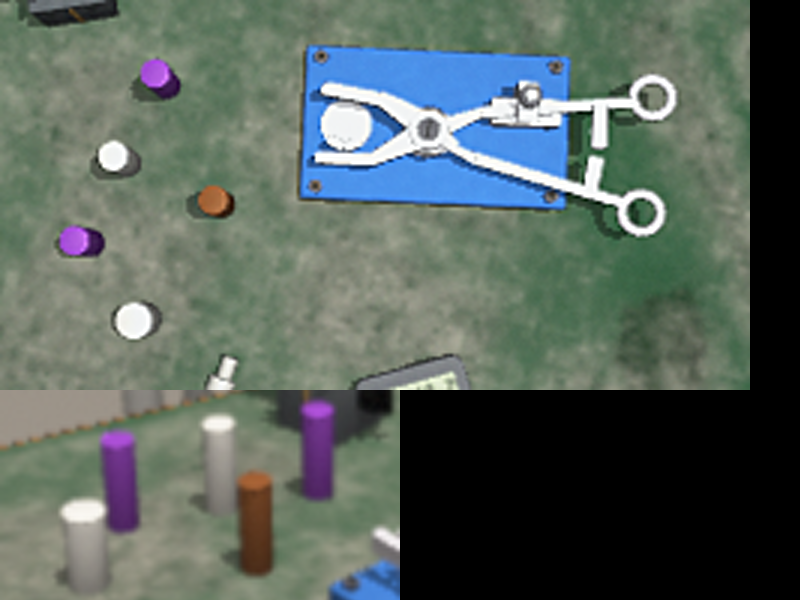

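White pins: top (188,202)/scene (235,193) is slim and tall → test pin; top (194,257)/scene (201,213) is thick and short → thick_pin. Forceps lie with pad at (265,192), held ring (368,182), loose ring (364,220).

```bash
python3 - <<'E'
from h import *
c=optics.get_calibration('top');cs=optics.get_calibration('scene')
for z in(30,50): print('base',ray(c,173,140,z)[:2])
for z in(150,180,210,240,270): 
  P=ray(c,142,118,z);print(z,P[:2],proj(cs,P))
for P in((202,175),(176,230),(221,217)): print(ray(c,*P,55)[:2])
w=optics.get_calibration('wrist');s=r.read_state()
R=Rotation.from_quat(s['tool_rot']); print('cam in tool',R.inv().apply(np.array(w['xyz'])-s['position']), R.inv().apply(Rotation.from_quat(w['rotation']).as_matrix()[:,2]))
E
```

```text
base [666.65122372 277.46018518]
base [662.10899957 273.26874694]
150 [676.58595857 303.39871049] [258.18117592 119.76294365]
180 [668.30371547 295.09364111] [257.9687441  108.94233021]
210 [660.02147238 286.78857172] [257.74505069  97.54808687]
240 [651.73922928 278.48350233] [257.50917581  85.53335714]
270 [643.45698619 270.17843294] [257.26009656  72.84603842]
[595.12297003 218.67700411]
[494.26300717 266.04137869]
[517.15097419 183.947562  ]
cam in tool [ 6.69100318e+01  3.91099732e-02 -1.63509399e+02] [-2.63991793e-01 -2.17147158e-04  9.64524902e-01]
```

Call:
send_rows(plan=[{"x": 50,"y": 30,"z": 20,"roll": 0,"gripper": 0},{"x": 80,"y": 80,"z": 40,"roll": 0,"gripper": 0},{"x": 110,"y": 140,"z": 40,"roll": 0,"gripper": 0},{"x": 140,"y": 200,"z": 40,"roll": 0,"gripper": 0},{"x": 160,"y": 260,"z": 40,"roll": 0,"gripper": 0}])

```text
time_s: 0.72
position: [420.7, -314.0, 250.4]
tool_rot: [0.976, 0.216, -0.0, -0.0]
wrist_force: [1.7, 0.2, -0.4]
opening: 85.2
gripper_force: 0.0
```

Call:
send_rows(plan=[{"x": 20,"y": 60,"z": 0,"roll": -5,"gripper": 0.3},{"x": 35,"y": 120,"z": 0,"roll": -10,"gripper": 0.3},{"x": 50,"y": 180,"z": 0,"roll": -20,"gripper": 0.3},{"x": 70,"y": 240,"z": 0,"roll": -30,"gripper": 0.3},{"x": 90,"y": 300,"z": 0,"roll": -35,"gripper": 0.3}])

```text
time_s: 1.35
position: [503.6, -35.3, 250.6]
tool_rot: [0.996, -0.091, 0.0, 0.0]
wrist_force: [0.7, 1.0, -0.6]
opening: 59.6
gripper_force: 0.0
```

Call:
send_rows(plan=[{"x": 10,"y": 50,"z": 0,"roll": -3,"gripper": 0.45},{"x": 20,"y": 100,"z": -20,"roll": -7,"gripper": 0.45},{"x": 30,"y": 150,"z": -40,"roll": -10,"gripper": 0.45},{"x": 36,"y": 200,"z": -60,"roll": -10,"gripper": 0.45},{"x": 36,"y": 200,"z": -60,"roll": -10,"gripper": 0.45}])

```text
time_s: 1.98
position: [538.1, 167.5, 188.7]
tool_rot: [0.985, -0.171, -0.002, -0.0]
wrist_force: [0.6, -0.1, -0.9]
opening: 46.9
gripper_force: 0.0
```

```bash
python3 - <<'E'
from h import *
import json
s=r.read_state();c=optics.get_calibration('wrist')
save('wrist','w1.png')
np.save('w1.npy',np.array([c],dtype=object),allow_pickle=True)
print(s['time_s'],s['position'],s['tool_rot'],s['opening'],s['wrist_force'],s['qpos'])
for P in((546,245,55),(568,103,14),(509,-83,36)): print(proj(c,P))
E
```

```text
1.975 [538.07640847 167.53237819 188.72358717] [ 9.85222767e-01 -1.71269859e-01 -1.63544568e-03 -2.46276751e-04] 46.862573559828824 [ 0.57622943 -0.10123059 -0.87272533] [-0.0297187   0.3588293  -0.40367041  1.77926591  0.15823865  1.03818419
 -2.40638366]
[200.83937678 216.20783658]
[327.71084925 141.35534983]
[534.07045163 134.63816043]
```

View pics/w1.png

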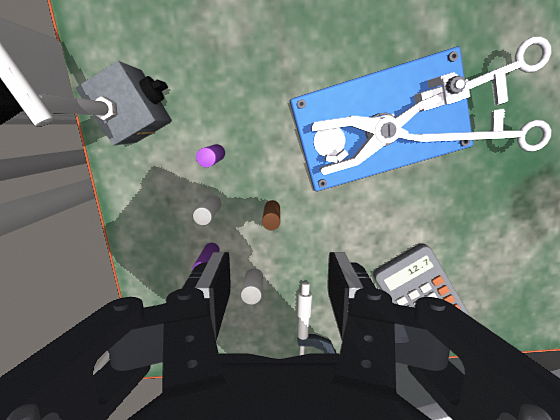

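The wrist view shows the test pin top at (203,216), pad at (329,141), held ring (534,54), loose ring (535,135), thick pin (251,294).

```bash
cat >> h.py <<'E'
def blob(im,u,v,rad,lo,sat=70):
    h=cv2.cvtColor(im,cv2.COLOR_BGR2HSV);m=cv2.inRange(h,(0,0,lo),(179,sat,255))
    q=np.zeros_like(m);cv2.circle(q,(int(u),int(v)),rad,255,-1);m&=q
    n,l,st,ce=cv2.connectedComponentsWithStats(m)
    i=1+np.argmax(st[1:,4]); k,_=cv2.findContours((l==i).astype(np.uint8),0,1)
    return st[i],ce[i],cv2.minEnclosingCircle(k[0])
E
python3 - <<'E'
from h import *
im=cv2.imread('pics/w1.png');c=np.load('w1.npy',allow_pickle=True)[0]
print(im[205:235:3,203].tolist())
for lo in(130,150,170,190,210):
  try:
    s,ce,e=blob(im,203,216,14,lo);print(lo,s,ce,e,ray(c,*ce,55)[:2])
  except Exception as x: print(lo,x)
for (u,v,rad) in((534,54,19),(535,135,19)):
    s,ce,e=blob(im,u,v,rad,190);print(s,ce,e,ray(c,*e[0],37)[:2])
h=ray(c,329,141,14);print(h, ray(c,388,129,40))
E
```

```text
[[108, 109, 112], [242, 241, 242], [220, 221, 222], [221, 222, 224], [216, 219, 221], [208, 211, 215], [205, 209, 214], [96, 105, 103], [100, 109, 106], [92, 101, 97]]
130 [193 207  19  18 267] [201.86891386 215.75655431] ((201.8780517578125, 215.93902587890625), 9.351974487304688) [546.08065609 243.87949172]
150 [193 208  18  17 254] [201.70866142 215.92519685] ((201.6707305908203, 216.0853729248047), 9.20341682434082) [545.97690622 244.0934623 ]
170 [193 208  18  17 247] [201.74493927 215.88663968] ((201.72772216796875, 215.83663940429688), 8.918973922729492) [546.00074792 244.04486528]
190 [193 208  18  17 239] [201.80753138 215.91213389] ((201.7179412841797, 215.85897827148438), 8.91404914855957) [545.95659143 243.99806585]
210 [194 208  17  17 224] [201.96875 215.75   ] ((201.73077392578125, 216.11538696289062), 8.758015632629395) [546.05399469 243.78584958]
[517  37  34  35 546] [533.65018315  53.74908425] ((533.5, 53.5), 18.721744537353516) [581.3772903  -91.54120244]
[516 120  35  31 471] [534.12951168 135.02335456] ((533.4666748046875, 133.76666259765625), 17.51024627685547) [510.3117268  -81.84644773]
[567.89157772 101.63707961  14.        ] [562.18639901  49.13160935  40.        ]
```

Call:
send_rows(plan=[{"x": 4,"y": 40,"z": -30,"roll": 0,"gripper": 0.45},{"x": 8,"y": 77,"z": -60,"roll": 0,"gripper": 0.45},{"x": 8,"y": 77,"z": -80,"roll": 0,"gripper": 0.45},{"x": 8,"y": 77,"z": -80,"roll": 0,"gripper": 0.45},{"x": 8,"y": 77,"z": -80,"roll": 0,"gripper": 0.45}])

```text
time_s: 2.65
position: [548.3, 239.4, 111.6]
tool_rot: [0.985, -0.175, 0.001, -0.0]
wrist_force: [-0.2, -0.5, 0.1]
opening: 47.1
gripper_force: 0.0
```

```bash
python3 - <<'E'
from h import *
s=r.read_state();c=optics.get_calibration('wrist')
im=save('wrist','w2.png')[:,:,::-1].copy()
p=proj(c,(546,244,55));print(s['position'],s['tool_rot'],s['opening'],p)
for lo in(150,190): 
    b=blob(im,*p,25,lo);print(b,ray(c,*b[1],55)[:2])
E
```

```text
[548.32701154 239.35244202 111.64611815] [ 9.84588291e-01 -1.74887101e-01  6.25357911e-04 -9.30677234e-05] 47.09905509118494 [273.95074441 226.37607787]
(array([ 257,  205,   42,   47, 1061], dtype=int32), array([278.3063148, 229.6531574]), ((273.0, 226.0), 25.000099182128906)) [542.56978918 241.90364581]
(array([262, 215,  24,  24, 447], dtype=int32), array([273.74272931, 226.41387025]), ((273.76190185546875, 226.6394500732422), 12.054521560668945)) [546.02509008 244.15135316]
```

Call:
send_rows(plan=[{"x": -2,"y": 4,"z": -10,"roll": 0,"gripper": 0.45},{"x": -2,"y": 4,"z": -20,"roll": 0,"gripper": 0.45},{"x": -2,"y": 4,"z": -30,"roll": 0,"gripper": 0.45},{"x": -2,"y": 4,"z": -35,"roll": 0,"gripper": 0.45},{"x": -2,"y": 4,"z": -35,"roll": 0,"gripper": 0.45}])

```text
time_s: 3.32
position: [545.3, 244.5, 75.1]
tool_rot: [0.985, -0.174, -0.0, 0.0]
wrist_force: [-0.6, 0.1, 0.7]
opening: 46.9
gripper_force: 0.0
```

Call:
send_rows(plan=[{"x": 0.5,"y": -0.4,"z": -15,"roll": 0,"gripper": 0.45},{"x": 0.5,"y": -0.4,"z": -30,"roll": 0,"gripper": 0.45},{"x": 0.5,"y": -0.4,"z": -43,"roll": 0,"gripper": 0.45},{"x": 0.5,"y": -0.4,"z": -43,"roll": 0,"gripper": 0.45},{"x": 0.5,"y": -0.4,"z": -43,"roll": 0,"gripper": 0.45}])

```text
time_s: 3.95
position: [546.1, 244.4, 32.7]
tool_rot: [0.985, -0.174, 0.0, -0.0]
wrist_force: [0.9, 0.2, -0.6]
opening: 47.2
gripper_force: 0.0
```

Call:
send_rows(plan=[{"x": 0,"y": 0,"z": 0,"roll": 0,"gripper": 0.7},{"x": 0,"y": 0,"z": 0,"roll": 0,"gripper": 0.9},{"x": 0,"y": 0,"z": 0,"roll": 0,"gripper": 0.9},{"x": 0,"y": 0,"z": 0,"roll": 0,"gripper": 0.9},{"x": 0,"y": 0,"z": 0,"roll": 0,"gripper": 0.9}], grip_force=25)

```text
time_s: 4.58
position: [546.3, 244.3, 32.9]
tool_rot: [0.985, -0.174, 0.0, -0.0]
wrist_force: [-0.6, -1.0, 6.1]
opening: 14.5
gripper_force: 24.8
```

Call:
send_rows(plan=[{"x": 0,"y": 0,"z": 10,"roll": 0,"gripper": 0.9},{"x": 0,"y": 0,"z": 30,"roll": 0,"gripper": 0.9},{"x": 0,"y": 0,"z": 50,"roll": 0,"gripper": 0.9},{"x": 0,"y": 0,"z": 70,"roll": 0,"gripper": 0.9},{"x": 0,"y": 0,"z": 70,"roll": 0,"gripper": 0.9}])

```text
time_s: 5.2
position: [547.0, 244.6, 104.7]
tool_rot: [0.985, -0.174, 0.001, -0.001]
wrist_force: [1.3, 0.3, -1.5]
opening: 14.2
gripper_force: 24.4
```

```bash
python3 - <<'E'
from h import *
s=r.read_state();c=optics.get_calibration('wrist')
im=save('wrist','w3.png');sc=save('scene','s3.png')[:,:,::-1]
cs=optics.get_calibration('scene');p=s['position'];print(p,s['opening'],s['wrist_force'],s['tool_rot'])
a=proj(cs,p);print(a,proj(c,p+[0,0,20]))
x,y=map(int,a);A=cv2.resize(sc[max(0,y-60):y+60,x-50:x+50],None,fx=4,fy=4,interpolation=2)
u,v=map(int,proj(c,p+[0,0,20]));B=cv2.resize(im[v-80:v+80,u-65:u+65,::-1],None,fx=3,fy=3,interpolation=2)[:480]
cv2.imwrite('pics/c3.png',np.hstack([A[:480],B]))
E
```

```text
[546.95114725 244.62199571 104.72933374] 14.223430993465138 [ 1.32685671  0.26748128 -1.48952803] [ 9.84742171e-01 -1.74012402e-01  1.35919590e-03 -8.32455592e-04]
[233.27476762 161.07199246] [278.78347673 266.78821482]
```

View pics/c3.png

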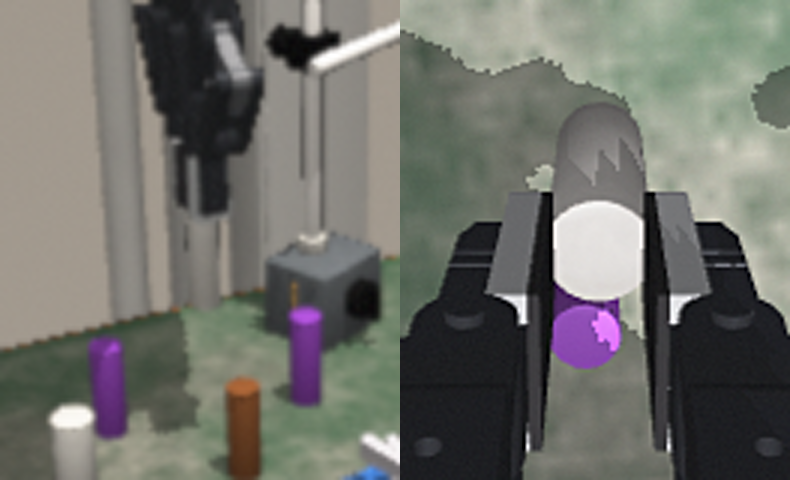

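The pin is held upright in the pads (crop centre). Moving it over the pad.

Call:
send_rows(plan=[{"x": 7,"y": -45,"z": 0,"roll": 0,"gripper": 0.9},{"x": 14,"y": -90,"z": 0,"roll": 0,"gripper": 0.9},{"x": 21.3,"y": -142.6,"z": -10,"roll": 0,"gripper": 0.9},{"x": 21.3,"y": -142.6,"z": -20,"roll": 0,"gripper": 0.9},{"x": 21.3,"y": -142.6,"z": -20,"roll": 0,"gripper": 0.9}])

```text
time_s: 5.92
position: [566.4, 101.9, 81.4]
tool_rot: [0.985, -0.174, -0.001, 0.0]
wrist_force: [0.6, 1.0, -1.0]
opening: 14.3
gripper_force: 24.4
```

```bash
python3 - <<'E'
from h import *
s=r.read_state();c=optics.get_calibration('wrist')
im=save('wrist','w4.png')[:,:,::-1].copy();p=s['position'];print(p,s['opening'],s['tool_rot'],s['qpos'][6])
for P in((562.3,49.8,40),(581.5,-92,37),(510,-82.5,37)): print(proj(c,P))
q=proj(c,p+[0,0,22]);print(q)
b=blob(im,*q,22,190);print(b,ray(c,*b[1],p[2]+22.2)[:2])
A=cv2.resize(im[120:400,150:420],None,fx=2,fy=2,interpolation=2);cv2.imwrite('pics/c4.png',A)
E
```

```text
[566.43864813 101.85545927  81.40344459] 14.320264417597427 [ 9.84752275e-01 -1.73959058e-01 -1.09106863e-03  1.15992070e-04] -2.346104001132873
[354.75314424 207.62393043]
[565.85513934 101.52303596]
[564.06157301 211.70656223]
[278.95011818 268.75660806]
(array([264, 253,  30,  33, 844], dtype=int32), array([278.62085308, 269.07345972]), ((278.72802734375, 269.19256591796875), 17.361515045166016)) [566.42616744 102.02939586]
```

View pics/c4.png

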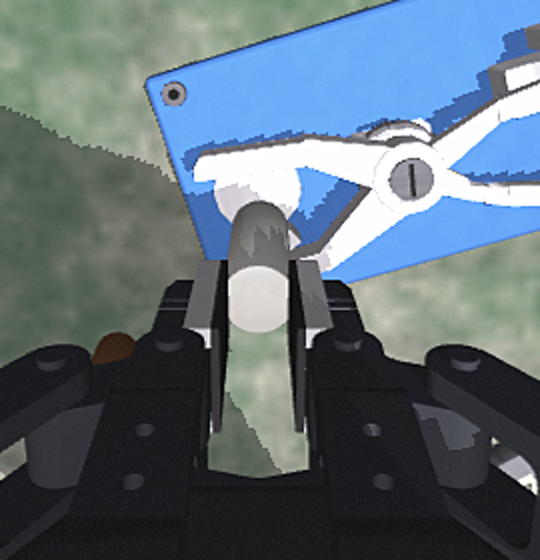

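```bash
python3 - <<'E'
from h import *
im=cv2.imread('pics/w4.png');c=optics.get_calibration('wrist')
print(ray(c,356,210,40))
# pivot screw: grey disc
h=cv2.cvtColor(im,cv2.COLOR_BGR2HSV);m=cv2.inRange(h,(0,0,90),(179,60,200));q=np.zeros_like(m);cv2.circle(q,(356,210),13,255,-1);m&=q
M=cv2.moments(m,True);print(M['m00'],M['m10']/M['m00'],M['m01']/M['m00'],ray(c,M['m10']/M['m00'],M['m01']/M['m00'],40))
# blue corners
m=cv2.inRange(h,(105,150,60),(125,255,255));ys,xs=np.where(m);i=xs[np.argmin(xs+0.3*ys)];
cn,_=cv2.findContours(m,0,2);k=np.vstack([a for a in cn if cv2.contourArea(a)>30])[:,0]
a=k[np.argmin(k[:,0]*0.96+k[:,1]*.1)];print('corner TL',a,ray(c,*a,12))
for (u,v) in((565.9,101.5),(564,211.7)): 
  try:b=blob(im,u,v,26,190);print(b,ray(c,*b[2][0],37)[:2])
  except Exception as e:print(e)
E
```

```text
[560.62230178  50.17883089  40.        ]
341.0 355.34017595307915 209.41348973607037 [561.16148179  50.47746063  40.        ]
corner TL [223 160] [620.37990997 126.25137807  12.        ]
(array([541,  80,  19,  47, 419], dtype=int32), array([549.85202864, 103.55369928]), ((558.5, 103.0), 23.00553321838379)) [582.58589849 -87.296812  ]
(array([538, 195,  22,  39, 393], dtype=int32), array([549.54707379, 215.25954198]), ((556.0, 214.0), 19.235483169555664)) [510.46095813 -76.85432958]
```

Call:
send_rows(plan=[{"x": 1.3,"y": 0,"z": -8,"roll": 0,"gripper": 0.9},{"x": 1.3,"y": 0,"z": -16,"roll": 0,"gripper": 0.9},{"x": 1.3,"y": 0,"z": -24,"roll": 0,"gripper": 0.9},{"x": 1.3,"y": 0,"z": -31,"roll": 0,"gripper": 0.9},{"x": 1.3,"y": 0,"z": -31,"roll": 0,"gripper": 0.9}])

```text
time_s: 6.6
position: [568.2, 101.6, 50.9]
tool_rot: [0.985, -0.174, -0.0, 0.0]
wrist_force: [0.5, 0.2, -0.2]
opening: 14.3
gripper_force: 24.4
```

Call:
send_rows(plan=[{"x": 0,"y": 0,"z": -1,"roll": 0,"gripper": 0.9},{"x": 0,"y": 0,"z": -2,"roll": 0,"gripper": 0.9},{"x": 0,"y": 0,"z": -3,"roll": 0,"gripper": 0.9},{"x": 0,"y": 0,"z": -3,"roll": 0,"gripper": 0.9},{"x": 0,"y": 0,"z": -3,"roll": 0,"gripper": 0.9}])

```text
time_s: 7.22
position: [568.6, 101.6, 48.6]
tool_rot: [0.985, -0.174, 0.0, -0.0]
wrist_force: [-0.2, -0.5, -1.1]
opening: 14.7
gripper_force: 24.4
```

Call:
send_rows(plan=[{"x": -0.5,"y": 0,"z": -0.7,"roll": 0,"gripper": 0.9},{"x": -0.5,"y": 0,"z": -1.4,"roll": 0,"gripper": 0.9},{"x": -0.5,"y": 0,"z": -1.8,"roll": 0,"gripper": 0.9},{"x": -0.5,"y": 0,"z": -1.8,"roll": 0,"gripper": 0.9},{"x": -0.5,"y": 0,"z": -1.8,"roll": 0,"gripper": 0.9}])

```text
time_s: 7.85
position: [568.3, 101.6, 47.0]
tool_rot: [0.985, -0.174, 0.0, -0.0]
wrist_force: [-0.3, -1.2, 4.6]
opening: 14.1
gripper_force: 25.9
```

Call:
send_rows(plan=[{"x": 0,"y": 0,"z": 0.3,"roll": 0,"gripper": 0.75},{"x": 0,"y": 0,"z": 0.3,"roll": 0,"gripper": 0.65},{"x": 0,"y": 0,"z": 0.3,"roll": 0,"gripper": 0.5},{"x": 0,"y": 0,"z": 0.3,"roll": 0,"gripper": 0.45},{"x": 0,"y": 0,"z": 0.3,"roll": 0,"gripper": 0.45}])

```text
time_s: 8.48
position: [568.1, 101.6, 47.0]
tool_rot: [0.985, -0.174, -0.0, -0.0]
wrist_force: [-0.6, -0.4, 0.2]
opening: 46.9
gripper_force: 0.0
```

Call:
send_rows(plan=[{"x": 0,"y": 0,"z": 15,"roll": 0,"gripper": 0.45},{"x": 0,"y": 0,"z": 35,"roll": 0,"gripper": 0.45},{"x": 0,"y": 0,"z": 70,"roll": 0,"gripper": 0.45},{"x": 0,"y": 0,"z": 100,"roll": 0,"gripper": 0.45},{"x": 0,"y": 0,"z": 100,"roll": 0,"gripper": 0.45}])

```text
time_s: 9.1
position: [569.6, 102.0, 150.7]
tool_rot: [0.985, -0.174, 0.002, -0.001]
wrist_force: [-0.1, 0.7, -0.6]
opening: 47.0
gripper_force: 0.0
```

```bash
python3 - <<'E'
from h import *
s=r.read_state();c=optics.get_calibration('wrist')
im=save('wrist','w5.png')[:,:,::-1].copy();p=s['position'];print(p)
q=proj(c,(568,102,69));b=blob(im,*q,20,190);print(q,b,ray(c,*b[1],69)[:2])
u,v=map(int,q)
A=cv2.resize(im[max(0,v-110):v+110,u-110:u+110],None,fx=2.5,fy=2.5);
B=cv2.resize(im[20:240,380:560],None,fx=1.4,fy=1.4);C=np.zeros((600,800,3),np.uint8);C[:A.shape[0],:A.shape[1]]=A;C[:B.shape[0],548:548+B.shape[1]]=B[:,:252]
cv2.imwrite('pics/c5.png',C)
E
```

```text
[569.55061814 101.95659217 150.73486276]
[279.74351387 214.32166658] (array([270, 198,  28,  28, 478], dtype=int32), array([283.07740586, 213.62343096]), ((282.2871398925781, 211.19879150390625), 15.815347671508789)) [567.63055154  99.30435653]
```

View pics/c5.png

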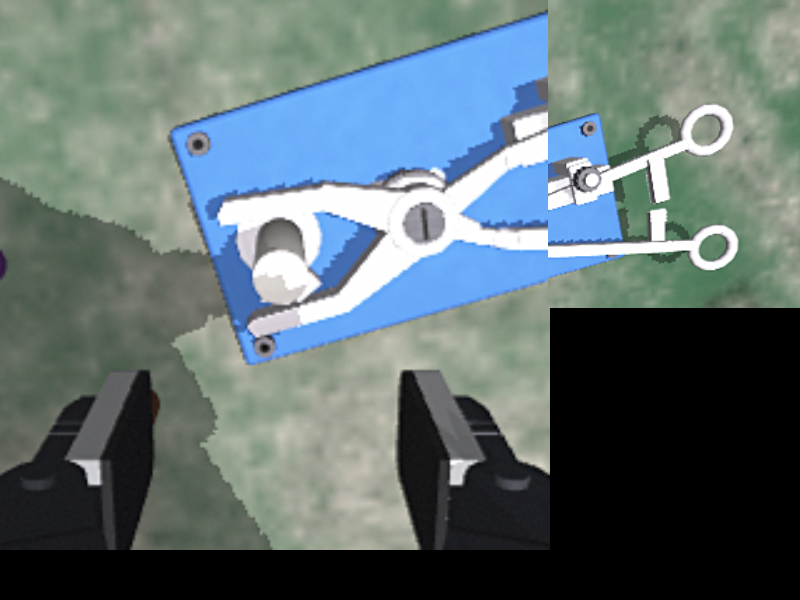

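The pin stands on the pad between the jaws (crop 280,275); rings remain as measured. Now to the outside of the loose ring with shut fingers.

Call:
send_rows(plan=[{"x": -24,"y": -44,"z": 0,"roll": 5,"gripper": 1},{"x": -47,"y": -88,"z": 0,"roll": 5,"gripper": 1},{"x": -71,"y": -132,"z": 0,"roll": 5,"gripper": 1},{"x": -94,"y": -175,"z": -20,"roll": 5,"gripper": 1},{"x": -94,"y": -175,"z": -50,"roll": 5,"gripper": 1}])

```text
time_s: 9.78
position: [472.8, -76.9, 96.9]
tool_rot: [0.991, -0.133, 0.0, 0.001]
wrist_force: [1.1, 0.3, -0.4]
opening: -0.2
gripper_force: 0.0
```

Call:
send_rows(plan=[{"x": 0,"y": 0,"z": -20,"roll": 0,"gripper": 1},{"x": 0,"y": 0,"z": -50,"roll": 0,"gripper": 1},{"x": 0,"y": 0,"z": -70,"roll": 0,"gripper": 1},{"x": 0,"y": 0,"z": -76,"roll": 0,"gripper": 1},{"x": 0,"y": 0,"z": -76,"roll": 0,"gripper": 1}])

```text
time_s: 10.4
position: [474.0, -73.3, 21.2]
tool_rot: [0.991, -0.131, -0.0, -0.0]
wrist_force: [0.8, 0.8, 1.2]
opening: -0.1
gripper_force: 0.0
```

```bash
python3 - <<'E'
from h import *
s=r.read_state();c=optics.get_calibration('wrist')
im=save('wrist','w6.png')[:,:,::-1].copy();p=s['position'];print(p,s['tool_rot'],s['opening'],s['wrist_force'])
q=proj(c,(510.2,-82.3,37));print(q,proj(c,p))
cv2.imwrite('pics/c6.png',im)
E
```

```text
[474.01572031 -73.27534513  21.17112912] [ 9.91411409e-01 -1.30779815e-01 -2.26200445e-04 -8.26747083e-05] -0.13249062041379858 [0.79639744 0.78223241 1.19097257]
[277.33819748 190.27169823] [278.83875817 251.2603308 ]
```

View pics/c6.png

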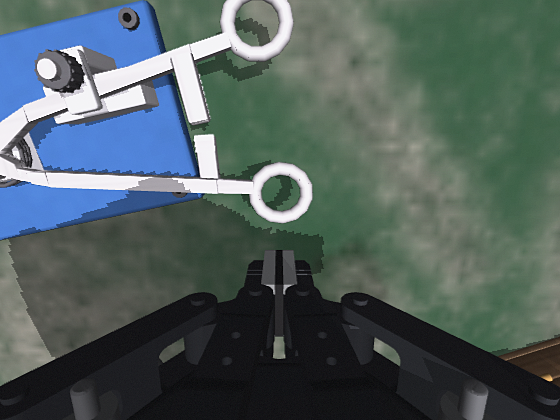

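Shut fingers stand squarely outside the loose ring (ring at (282,191), tip edge (280,250)). Push.

Call:
send_rows(plan=[{"x": 3,"y": -0.8,"z": 0,"roll": 0,"gripper": 1},{"x": 6,"y": -1.6,"z": 0,"roll": 0,"gripper": 1},{"x": 9,"y": -2.4,"z": 0,"roll": 0,"gripper": 1},{"x": 12,"y": -3.2,"z": 0,"roll": 0,"gripper": 1},{"x": 15,"y": -4,"z": 0,"roll": 0,"gripper": 1}])

```text
time_s: 11.08
position: [489.3, -77.4, 21.1]
tool_rot: [0.991, -0.131, -0.0, -0.0]
wrist_force: [-0.1, -0.1, -0.1]
opening: 0.1
gripper_force: 0.0
```

Call:
send_rows(plan=[{"x": 2.5,"y": -0.7,"z": 0,"roll": 0,"gripper": 1},{"x": 5,"y": -1.4,"z": 0,"roll": 0,"gripper": 1},{"x": 7.5,"y": -2,"z": 0,"roll": 0,"gripper": 1},{"x": 10,"y": -2.7,"z": 0,"roll": 0,"gripper": 1},{"x": 10,"y": -2.7,"z": 0,"roll": 0,"gripper": 1}])

```text
time_s: 11.7
position: [499.2, -80.1, 21.0]
tool_rot: [0.991, -0.131, 0.0, -0.0]
wrist_force: [0.5, -0.6, -0.5]
opening: 0.2
gripper_force: 0.0
```

```bash
python3 - <<'E'
from h import *
s=r.read_state();print(s['position'],s['wrist_force'],s['torque'])
im=save('wrist','w7.png')[:,:,::-1];sc=save('scene','s7.png')[:,:,::-1]
c=optics.get_calibration('scene');u,v=map(int,proj(c,(510,-82,36)));print(u,v)
B=cv2.resize(sc[v-60:v+60,u-60:u+60],None,fx=3.3,fy=3.3,interpolation=2)
A=cv2.resize(im[0:420,:],(400,300));C=np.zeros((400,800,3),np.uint8);C[:300,:400]=A;C[:396,400:796]=B
cv2.imwrite('pics/c7.png',C)
E
```

```text
[499.22179469 -80.11114221  21.0483636 ] [ 0.54185562 -0.62858341 -0.5388286 ] [-0.00140973  0.02612417 -0.02032179]
342 261
```

View pics/c7.png

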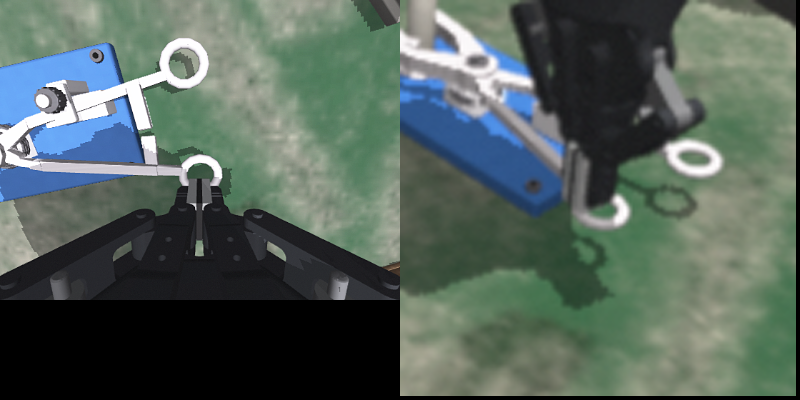

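```bash
python3 - <<'E'
from h import *
im=cv2.imread('pics/w7.png');c=optics.get_calibration('wrist');cs=optics.get_calibration('scene')
p=r.read_state()['position'];d=np.array([.966,-.259,0])
for z in(21,31,37,45,60): print(z,'tcp',proj(c,[p[0],p[1],z]),'front',proj(c,np.r_[(p+11*d)[:2],z]),'scene',proj(cs,np.r_[(p)[:2],z]))
for P in((510.2,-82.3,37),(510.2,-82.3,31)): print(proj(c,P),proj(cs,P))
t=optics.snapshot('top')[:,:,::-1].copy();ct=optics.get_calibration('top');print(proj(ct,(510.2,-82.3,37)))
h=cv2.cvtColor(im,cv2.COLOR_BGR2HSV);m=cv2.inRange(h,(0,0,190),(179,60,255));m[:,:250]=0;m[:205]=0;m[290:]=0
k,_=cv2.findContours(m,0,1);k=max(k,key=cv2.contourArea)[:,0].astype(float)
def fit(k,z,R):
    W=np.array([ray(c,*a,z)[:2] for a in k]);return W
W=fit(k,37,15);from scipy.optimize import least_squares
# outer boundary points: hull
hu=cv2.convexHull(k.astype(np.float32))[:,0]; hu=hu[hu[:,1]<250]
W=np.array([ray(c,*a,35)[:2] for a in hu]);s=least_squares(lambda q:np.hypot(*(W-q).T)-15,[512,-82],loss='soft_l1');print(len(W),s.x,np.round(s.fun,1))
E
```

```text
21 tcp [278.92139953 251.25695932] front [278.89207107 232.28116294] scene [336.5000185  270.74814934]
31 tcp [278.92611688 258.60738935] front [278.89513564 238.63896125] scene [337.01042579 266.22244745]
37 tcp [278.92922033 263.44308891] front [278.89715505 242.82843957] scene [337.32010933 263.47653183]
45 tcp [278.93372523 270.46249789] front [278.90009103 248.91944922] scene [337.73710103 259.77913141]
60 tcp [278.94353182 285.74281767] front [278.90650136 262.2183965 ] scene [338.53178936 252.73275391]
[277.3624141  242.12161961] [342.30233912 261.21165479]
[277.41496342 237.95476554] [341.97424008 263.94641281]
[363.76031438 219.68817157]
14 [507.63274417 -83.09779235] [-0.3  0.2  0.1  0.3  0.2  0.1 -0.   0.1  0.9  0.  -0.2  0.  -0.2 -0.2]
```

Call:
send_rows(plan=[{"x": -6,"y": 1.6,"z": 1,"roll": 0,"gripper": 1},{"x": -14,"y": 3.6,"z": 1,"roll": 0,"gripper": 1},{"x": -25,"y": 6.7,"z": 0,"roll": 0,"gripper": 1},{"x": -25,"y": 6.7,"z": -8,"roll": 0,"gripper": 1},{"x": -25,"y": 6.7,"z": -15,"roll": 0,"gripper": 1}])

```text
time_s: 12.48
position: [474.2, -73.4, 5.5]
tool_rot: [0.991, -0.131, 0.0, -0.0]
wrist_force: [0.1, 0.5, 0.0]
opening: -0.2
gripper_force: 0.0
```

Call:
send_rows(plan=[{"x": 3,"y": -0.8,"z": 0,"roll": 0,"gripper": 1},{"x": 6,"y": -1.6,"z": 0,"roll": 0,"gripper": 1},{"x": 9,"y": -2.4,"z": 0,"roll": 0,"gripper": 1},{"x": 12,"y": -3.2,"z": 0,"roll": 0,"gripper": 1},{"x": 15,"y": -4,"z": 0,"roll": 0,"gripper": 1}])

```text
time_s: 13.1
position: [488.9, -77.5, 6.0]
tool_rot: [0.991, -0.131, -0.0, 0.0]
wrist_force: [-2.8, 0.2, 0.6]
opening: 0.1
gripper_force: 1.4
```

Call:
send_rows(plan=[{"x": 2,"y": -0.5,"z": 0,"roll": 0,"gripper": 1},{"x": 4,"y": -1,"z": 0,"roll": 0,"gripper": 1},{"x": 6,"y": -1.5,"z": 0,"roll": 0,"gripper": 1},{"x": 8,"y": -2,"z": 0,"roll": 0,"gripper": 1},{"x": 8,"y": -2,"z": 0,"roll": 0,"gripper": 1}])

```text
time_s: 13.72
position: [496.8, -79.3, 5.8]
tool_rot: [0.991, -0.131, -0.0, -0.0]
wrist_force: [-5.2, 0.8, -2.2]
opening: 0.1
gripper_force: 2.3
```

Call:
send_rows(plan=[{"x": 1.5,"y": -0.4,"z": 0,"roll": 0,"gripper": 1},{"x": 3,"y": -0.8,"z": 0,"roll": 0,"gripper": 1},{"x": 4.5,"y": -1.2,"z": 0,"roll": 0,"gripper": 1},{"x": 6,"y": -1.6,"z": 0,"roll": 0,"gripper": 1},{"x": 6,"y": -1.6,"z": 0,"roll": 0,"gripper": 1}])

```text
time_s: 14.35
position: [502.8, -80.9, 5.9]
tool_rot: [0.991, -0.131, -0.0, -0.0]
wrist_force: [-6.4, 0.8, -1.6]
opening: 0.0
gripper_force: 3.0
```

Call:
send_rows(plan=[{"x": 0.8,"y": -0.2,"z": 0,"roll": 0,"gripper": 1},{"x": 1.6,"y": -0.4,"z": 0,"roll": 0,"gripper": 1},{"x": 2.4,"y": -0.5,"z": 0,"roll": 0,"gripper": 1},{"x": 3,"y": -0.6,"z": 0,"roll": 0,"gripper": 1},{"x": 3,"y": -0.6,"z": 0,"roll": 0,"gripper": 1}])

```text
time_s: 14.98
position: [505.6, -81.6, 5.8]
tool_rot: [0.991, -0.131, -0.001, 0.0]
wrist_force: [-6.2, 0.5, -0.9]
opening: -0.0
gripper_force: 3.2
```

Call:
send_rows(plan=[{"x": 0.7,"y": -0.1,"z": 0,"roll": 0,"gripper": 1},{"x": 1.3,"y": -0.3,"z": 0,"roll": 0,"gripper": 1},{"x": 2,"y": -0.4,"z": 0,"roll": 0,"gripper": 1},{"x": 2.5,"y": -0.5,"z": 0,"roll": 0,"gripper": 1},{"x": 2.5,"y": -0.5,"z": 0,"roll": 0,"gripper": 1}])

```text
time_s: 15.6
position: [508.3, -82.1, 5.9]
tool_rot: [0.991, -0.131, -0.0, 0.0]
wrist_force: [-6.7, -0.1, -1.5]
opening: 0.0
gripper_force: 2.9
```

Call:
send_rows(plan=[{"x": 0.5,"y": -0.1,"z": 0,"roll": 0,"gripper": 1},{"x": 1,"y": -0.2,"z": 0,"roll": 0,"gripper": 1},{"x": 1.5,"y": -0.3,"z": 0,"roll": 0,"gripper": 1},{"x": 2,"y": -0.4,"z": 0,"roll": 0,"gripper": 1},{"x": 2,"y": -0.4,"z": 0,"roll": 0,"gripper": 1}])

```text
time_s: 16.23
position: [509.7, -82.4, 5.7]
tool_rot: [0.991, -0.131, -0.001, 0.0]
wrist_force: [-8.3, 1.8, -2.4]
opening: -0.5
gripper_force: 4.2
```

Call:
send_rows(plan=[{"x": 0.4,"y": -0.1,"z": 0,"roll": 0,"gripper": 1},{"x": 0.8,"y": -0.2,"z": 0,"roll": 0,"gripper": 1},{"x": 1.2,"y": -0.3,"z": 0,"roll": 0,"gripper": 1},{"x": 1.5,"y": -0.3,"z": 0,"roll": 0,"gripper": 1},{"x": 1.5,"y": -0.3,"z": 0,"roll": 0,"gripper": 1}])

```text
time_s: 16.85
position: [511.5, -82.8, 5.9]
tool_rot: [0.991, -0.131, -0.001, 0.0]
wrist_force: [-7.3, 0.6, -0.3]
opening: 0.3
gripper_force: 3.7
```

Call:
send_rows(plan=[{"x": 0.4,"y": -0.1,"z": 0,"roll": 0,"gripper": 1},{"x": 0.8,"y": -0.2,"z": 0,"roll": 0,"gripper": 1},{"x": 1.2,"y": -0.3,"z": 0,"roll": 0,"gripper": 1},{"x": 1.5,"y": -0.3,"z": 0,"roll": 0,"gripper": 1},{"x": 1.5,"y": -0.3,"z": 0,"roll": 0,"gripper": 1}])

```text
time_s: 17.48
position: [512.4, -83.1, 5.6]
tool_rot: [0.991, -0.131, -0.001, 0.0]
wrist_force: [-9.8, 0.6, -2.0]
opening: 0.1
gripper_force: 4.8
```

Call:
send_rows(plan=[{"x": 0.4,"y": -0.1,"z": 0,"roll": 0,"gripper": 1},{"x": 0.8,"y": -0.2,"z": 0,"roll": 0,"gripper": 1},{"x": 1.2,"y": -0.3,"z": 0,"roll": 0,"gripper": 1},{"x": 1.5,"y": -0.3,"z": 0,"roll": 0,"gripper": 1},{"x": 1.5,"y": -0.3,"z": 0,"roll": 0,"gripper": 1}])

```text
time_s: 18.1
position: [514.2, -83.3, 5.7]
tool_rot: [0.991, -0.131, -0.001, 0.0]
wrist_force: [-8.8, 0.7, 0.1]
opening: -0.0
gripper_force: 4.5
```

Call:
send_rows(plan=[{"x": 0.4,"y": -0.1,"z": 0,"roll": 0,"gripper": 1},{"x": 0.8,"y": -0.1,"z": 0,"roll": 0,"gripper": 1},{"x": 1.2,"y": -0.2,"z": 0,"roll": 0,"gripper": 1},{"x": 1.5,"y": -0.3,"z": 0,"roll": 0,"gripper": 1},{"x": 1.5,"y": -0.3,"z": 0,"roll": 0,"gripper": 1}])

```text
time_s: 18.73
position: [515.2, -83.6, 5.6]
tool_rot: [0.991, -0.131, -0.001, 0.0]
wrist_force: [-11.1, 1.3, -0.2]
opening: 0.3
gripper_force: 5.5
```

Call:
send_rows(plan=[{"x": 0.4,"y": -0.1,"z": 0,"roll": 0,"gripper": 1},{"x": 0.8,"y": -0.1,"z": 0,"roll": 0,"gripper": 1},{"x": 1.2,"y": -0.2,"z": 0,"roll": 0,"gripper": 1},{"x": 1.5,"y": -0.3,"z": 0,"roll": 0,"gripper": 1},{"x": 1.5,"y": -0.3,"z": 0,"roll": 0,"gripper": 1}])

```text
time_s: 19.35
position: [516.2, -83.9, 5.3]
tool_rot: [0.991, -0.131, -0.002, 0.0]
wrist_force: [-13.5, 1.1, -1.3]
opening: -0.4
gripper_force: 6.6
```

Call:
send_rows(plan=[{"x": 0.3,"y": -0.1,"z": 0,"roll": 0,"gripper": 1},{"x": 0.6,"y": -0.1,"z": 0,"roll": 0,"gripper": 1},{"x": 0.9,"y": -0.2,"z": 0,"roll": 0,"gripper": 1},{"x": 1,"y": -0.2,"z": 0,"roll": 0,"gripper": 1},{"x": 1,"y": -0.2,"z": 0,"roll": 0,"gripper": 1}])

```text
time_s: 19.98
position: [517.6, -84.2, 5.6]
tool_rot: [0.991, -0.131, -0.002, 0.0]
wrist_force: [-11.4, 1.0, 1.9]
opening: -0.1
gripper_force: 6.1
```

Clicked a tooth; not yet at 15 N.

Call:
send_rows(plan=[{"x": 0.3,"y": -0.1,"z": 0,"roll": 0,"gripper": 1},{"x": 0.6,"y": -0.1,"z": 0,"roll": 0,"gripper": 1},{"x": 0.9,"y": -0.2,"z": 0,"roll": 0,"gripper": 1},{"x": 1.2,"y": -0.2,"z": 0,"roll": 0,"gripper": 1},{"x": 1.2,"y": -0.2,"z": 0,"roll": 0,"gripper": 1}])

```text
time_s: 20.6
position: [518.5, -84.3, 5.5]
tool_rot: [0.991, -0.131, -0.002, 0.0]
wrist_force: [-13.2, 1.6, 1.2]
opening: -0.0
gripper_force: 6.7
```

Call:
send_rows(plan=[{"x": 0.3,"y": -0.1,"z": 0,"roll": 0,"gripper": 1},{"x": 0.6,"y": -0.1,"z": 0,"roll": 0,"gripper": 1},{"x": 0.9,"y": -0.2,"z": 0,"roll": 0,"gripper": 1},{"x": 1.1,"y": -0.2,"z": 0,"roll": 0,"gripper": 1},{"x": 1.1,"y": -0.2,"z": 0,"roll": 0,"gripper": 1}])

```text
time_s: 21.22
position: [519.2, -84.5, 5.3]
tool_rot: [0.991, -0.131, -0.002, 0.0]
wrist_force: [-14.2, 2.1, 0.6]
opening: 0.1
gripper_force: 7.5
```

Call:
send_rows(plan=[{"x": 0.3,"y": -0.1,"z": 0,"roll": 0,"gripper": 1},{"x": 0.6,"y": -0.1,"z": 0,"roll": 0,"gripper": 1},{"x": 0.9,"y": -0.2,"z": 0,"roll": 0,"gripper": 1},{"x": 0.9,"y": -0.2,"z": 0,"roll": 0,"gripper": 1},{"x": 0.9,"y": -0.2,"z": 0,"roll": 0,"gripper": 1}])

```text
time_s: 21.85
position: [520.3, -84.7, 5.4]
tool_rot: [0.991, -0.131, -0.002, 0.0]
wrist_force: [-14.1, 1.6, 0.7]
opening: 0.2
gripper_force: 7.0
```

Call:
send_rows(plan=[{"x": 0.3,"y": -0.1,"z": 0,"roll": 0,"gripper": 1},{"x": 0.6,"y": -0.1,"z": 0,"roll": 0,"gripper": 1},{"x": 0.8,"y": -0.2,"z": 0,"roll": 0,"gripper": 1},{"x": 0.8,"y": -0.2,"z": 0,"roll": 0,"gripper": 1},{"x": 0.8,"y": -0.2,"z": 0,"roll": 0,"gripper": 1}])

```text
time_s: 22.48
position: [520.8, -84.9, 5.3]
tool_rot: [0.991, -0.131, -0.002, 0.0]
wrist_force: [-15.1, 1.5, 1.3]
opening: -0.1
gripper_force: 7.7
```

Call:
send_rows(plan=[{"x": 0.2,"y": 0,"z": 0,"roll": 0,"gripper": 1},{"x": 0.4,"y": -0.1,"z": 0,"roll": 0,"gripper": 1},{"x": 0.4,"y": -0.1,"z": 0,"roll": 0,"gripper": 1},{"x": 0.4,"y": -0.1,"z": 0,"roll": 0,"gripper": 1},{"x": 0.4,"y": -0.1,"z": 0,"roll": 0,"gripper": 1}])

```text
time_s: 23.1
position: [521.2, -84.9, 5.3]
tool_rot: [0.991, -0.131, -0.002, 0.0]
wrist_force: [-16.1, 2.2, 1.3]
opening: -0.2
gripper_force: 7.9
```

16 N reached. Ease off slowly.

Call:
send_rows(plan=[{"x": -1.5,"y": 0.4,"z": 0,"roll": 0,"gripper": 1},{"x": -3,"y": 0.8,"z": 0,"roll": 0,"gripper": 1},{"x": -4.5,"y": 1.2,"z": 0,"roll": 0,"gripper": 1},{"x": -6,"y": 1.6,"z": 0,"roll": 0,"gripper": 1},{"x": -8,"y": 2,"z": 0,"roll": 0,"gripper": 1}])

```text
time_s: 23.72
position: [516.0, -83.2, 6.2]
tool_rot: [0.991, -0.131, 0.001, -0.0]
wrist_force: [-0.4, -0.1, -0.4]
opening: -0.1
gripper_force: 0.0
```

Call:
send_rows(plan=[{"x": -4,"y": 1,"z": 0,"roll": 0,"gripper": 1},{"x": -8,"y": 2,"z": 0,"roll": 0,"gripper": 1},{"x": -14,"y": 3.7,"z": 0,"roll": 0,"gripper": 1},{"x": -20,"y": 5,"z": 0,"roll": 0,"gripper": 1},{"x": -20,"y": 5,"z": 0,"roll": 0,"gripper": 1}])

```text
time_s: 24.35
position: [495.1, -78.0, 6.1]
tool_rot: [0.991, -0.131, -0.0, 0.0]
wrist_force: [-0.3, 0.3, 0.9]
opening: 0.5
gripper_force: 0.0
```

```bash
python3 - <<'E'
from h import *
s=r.read_state();print(s['position'],s['wrist_force'])
c=optics.get_calibration('wrist');im=save('wrist','w8.png')[:,:,::-1].copy()
from scipy.optimize import least_squares
for P in((532,-85.5,35),(510,-82.5,35),(581.5,-92,35)): print(proj(c,P))
h=cv2.cvtColor(im,cv2.COLOR_BGR2HSV);m=cv2.inRange(h,(0,0,190),(179,60,255))
# holes: ring interiors
k,hi=cv2.findContours(m,cv2.RETR_CCOMP,1)
for a,b in zip(k,hi[0]):
    if b[3]>=0 and cv2.contourArea(a)>150: M=cv2.moments(a);u,v=M['m10']/M['m00'],M['m01']/M['m00'];print('hole',cv2.contourArea(a),u,v,ray(c,u,v,34)[:2])
cv2.imwrite('pics/w8.png',im)
E
```

```text
[495.08866894 -78.01155173   6.11730812] [-0.32594673  0.34138823  0.89008971]
[273.38235192 195.55786576]
[279.90320738 243.51243884]
[255.86576206  71.44845034]
hole 1679.5 283.99126724223476 181.34990572591047 [536.61793203 -91.471107  ]
hole 2192.0 257.44548357664235 70.89256386861314 [581.69399219 -92.63015093]
```

Ring stays at (536.6,-91.5) with the robot off: ratchet locked. Now over the ring for the press down.

Call:
send_rows(plan=[{"x": 0,"y": 0,"z": 25,"roll": 0,"gripper": 1},{"x": 0,"y": 0,"z": 45,"roll": 0,"gripper": 1},{"x": 20,"y": -7,"z": 45,"roll": 0,"gripper": 1},{"x": 40,"y": -13,"z": 40,"roll": 0,"gripper": 1},{"x": 40,"y": -13,"z": 27,"roll": 0,"gripper": 1}])

```text
time_s: 25.02
position: [537.0, -91.5, 33.1]
tool_rot: [0.991, -0.131, 0.001, -0.0]
wrist_force: [0.4, 1.0, -0.7]
opening: 0.1
gripper_force: 0.0
```

Call:
send_rows(plan=[{"x": 0,"y": 0,"z": -1,"roll": 0,"gripper": 1},{"x": 0,"y": 0,"z": -2,"roll": 0,"gripper": 1},{"x": 0,"y": 0,"z": -3,"roll": 0,"gripper": 1},{"x": 0,"y": 0,"z": -4,"roll": 0,"gripper": 1},{"x": 0,"y": 0,"z": -4,"roll": 0,"gripper": 1}])

```text
time_s: 25.65
position: [535.4, -91.1, 29.1]
tool_rot: [0.991, -0.131, -0.0, -0.0]
wrist_force: [0.4, -0.6, 0.0]
opening: 0.4
gripper_force: 0.0
```

Call:
send_rows(plan=[{"x": 1,"y": 0,"z": -1,"roll": 0,"gripper": 1},{"x": 1,"y": 0,"z": -2,"roll": 0,"gripper": 1},{"x": 1,"y": 0,"z": -3,"roll": 0,"gripper": 1},{"x": 1,"y": 0,"z": -4,"roll": 0,"gripper": 1},{"x": 1,"y": 0,"z": -4,"roll": 0,"gripper": 1}])

```text
time_s: 26.28
position: [536.4, -91.1, 25.0]
tool_rot: [0.991, -0.131, -0.0, -0.0]
wrist_force: [-0.3, -0.3, 0.1]
opening: -0.3
gripper_force: 0.0
```

Call:
send_rows(plan=[{"x": 0,"y": 0,"z": -1,"roll": 0,"gripper": 1},{"x": 0,"y": 0,"z": -2,"roll": 0,"gripper": 1},{"x": 0,"y": 0,"z": -3,"roll": 0,"gripper": 1},{"x": 0,"y": 0,"z": -3,"roll": 0,"gripper": 1},{"x": 0,"y": 0,"z": -3,"roll": 0,"gripper": 1}])

```text
time_s: 26.9
position: [536.5, -91.1, 22.1]
tool_rot: [0.991, -0.131, -0.0, -0.0]
wrist_force: [-0.2, -0.8, -0.4]
opening: -0.2
gripper_force: 0.0
```

Roll 90° so the wide side of the tips covers the swing path, over the ring/shank junction.

Call:
send_rows(plan=[{"x": 0,"y": 0,"z": 12,"roll": 9,"gripper": 1},{"x": 0,"y": 5,"z": 15,"roll": 19,"gripper": 1},{"x": -4,"y": 10,"z": 15,"roll": 29,"gripper": 1},{"x": -7,"y": 15,"z": 15,"roll": 39,"gripper": 1},{"x": -7,"y": 15.6,"z": 15,"roll": 49,"gripper": 1}])

```text
time_s: 27.52
position: [529.3, -75.2, 37.2]
tool_rot: [0.956, 0.295, -0.0, 0.0]
wrist_force: [0.9, 0.6, 0.4]
opening: -0.2
gripper_force: 0.0
```

Call:
send_rows(plan=[{"x": 0,"y": 0,"z": 0,"roll": 10,"gripper": 1},{"x": 0,"y": 0,"z": 0,"roll": 20,"gripper": 1},{"x": 0,"y": 0,"z": 0,"roll": 30,"gripper": 1},{"x": 0,"y": 0,"z": 0,"roll": 40,"gripper": 1},{"x": 0,"y": 0,"z": 0,"roll": 40,"gripper": 1}])

```text
time_s: 28.15
position: [529.4, -75.6, 37.0]
tool_rot: [0.799, 0.601, 0.0, -0.0]
wrist_force: [-0.4, -0.2, 0.3]
opening: 0.2
gripper_force: 0.0
```

```bash
python3 - <<'E'
from h import *
s=r.read_state();p=s['position'];print(p,s['tool_rot'],s['qpos'][6],s['wrist_force'])
c=optics.get_calibration('wrist');im=save('wrist','w9.png')[:,:,::-1].copy()
print(proj(c,p),proj(c,(536.6,-91.5,36)),proj(c,(568,102,69)))
cv2.imwrite('pics/w9.png',im)
E
```

```text
[529.42850705 -75.60297785  36.964219  ] [ 7.99223912e-01  6.01033335e-01  6.66231562e-05 -2.51085407e-04] -0.6366498847702469 [-0.40444323 -0.16392489  0.33716464]
[278.6257968  251.10370913] [298.7149202  272.41417732] [ 237.50254251 -267.14305929]
```

View pics/w9.png

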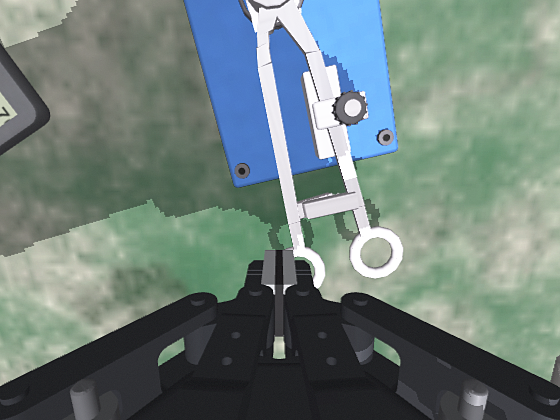

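Locked jaws visible: loose ring at (305,268) beside held ring (377,250), tips at (280,255) just left of the junction. Shift slightly right and press down.

Call:
send_rows(plan=[{"x": 4,"y": -1.4,"z": -4,"roll": 0,"gripper": 1},{"x": 4,"y": -1.4,"z": -8,"roll": 0,"gripper": 1},{"x": 4,"y": -1.4,"z": -12,"roll": 0,"gripper": 1},{"x": 4,"y": -1.4,"z": -15,"roll": 0,"gripper": 1},{"x": 4,"y": -1.4,"z": -15,"roll": 0,"gripper": 1}])

```text
time_s: 28.82
position: [533.3, -76.8, 21.8]
tool_rot: [0.799, 0.602, -0.0, -0.0]
wrist_force: [-0.4, -0.2, -0.1]
opening: -0.5
gripper_force: 0.0
```

Call:
send_rows(plan=[{"x": 0,"y": 0,"z": -0.8,"roll": 0,"gripper": 1},{"x": 0,"y": 0,"z": -1.6,"roll": 0,"gripper": 1},{"x": 0,"y": 0,"z": -2.4,"roll": 0,"gripper": 1},{"x": 0,"y": 0,"z": -2.4,"roll": 0,"gripper": 1},{"x": 0,"y": 0,"z": -2.4,"roll": 0,"gripper": 1}])

```text
time_s: 29.45
position: [533.5, -76.9, 19.7]
tool_rot: [0.799, 0.602, -0.0, -0.0]
wrist_force: [-0.0, 0.3, -0.5]
opening: 0.3
gripper_force: 0.0
```

Call:
send_rows(plan=[{"x": 0,"y": 0,"z": -0.8,"roll": 0,"gripper": 1},{"x": 0,"y": 0,"z": -1.6,"roll": 0,"gripper": 1},{"x": 0,"y": 0,"z": -2.4,"roll": 0,"gripper": 1},{"x": 0,"y": 0,"z": -2.4,"roll": 0,"gripper": 1},{"x": 0,"y": 0,"z": -2.4,"roll": 0,"gripper": 1}])

```text
time_s: 30.08
position: [533.5, -76.9, 17.2]
tool_rot: [0.799, 0.602, -0.0, -0.0]
wrist_force: [0.0, -0.1, 0.0]
opening: 0.2
gripper_force: 0.0
```

Call:
send_rows(plan=[{"x": 0,"y": 0,"z": -0.8,"roll": 0,"gripper": 1},{"x": 0,"y": 0,"z": -1.6,"roll": 0,"gripper": 1},{"x": 0,"y": 0,"z": -2.4,"roll": 0,"gripper": 1},{"x": 0,"y": 0,"z": -2.4,"roll": 0,"gripper": 1},{"x": 0,"y": 0,"z": -2.4,"roll": 0,"gripper": 1}])

```text
time_s: 30.7
position: [533.4, -76.9, 14.8]
tool_rot: [0.799, 0.602, -0.0, -0.0]
wrist_force: [0.0, 0.6, 0.5]
opening: -0.1
gripper_force: 0.0
```

```bash
python3 - <<'E'
from h import *
c=optics.get_calibration('wrist');im=save('wrist','w10.png')[:,:,::-1].copy()
for n,I in(('w9',cv2.imread('pics/w9.png')),('now',im)):
  print(n);h=cv2.cvtColor(I,cv2.COLOR_BGR2HSV)
  for v in range(216,300,6):
    row=h[v,230:340];print(v,''.join('#' if a[2]>185 and a[1]<60 else ('g' if a[1]<70 and a[2]>70 else ('k' if a[2]<=70 else '.')) for a in row))
E
```

```text
w9
216 ........................................................g############g####ggg############ggggg....ggggg.g..ggg
222 .........................................................k########g###g........ggggggggggg........gggggggggggg
228 ........g..................................................############g..........................gggggggggggg
234 ...................gggg................g.ggggg..............g############.........................gggggggggggg
240 .........................................ggggg................############.........................ggggggggggg
246 ......................................gggggggg................g############kgg...........ggggggggggggggggggggg
252 ..................................ggggggggggggkkkkkkkgggggggggg######################ggg.gggggggggggggggggg###
258 .g.gg.............................gggggggggggkkkkkkkkgggggggggggg.ggggggggg.###############ggggggggggggggg####
264 ......g.gggggggg..gkkkkkkkkkkkkkkggggggggggggkkkkkkkkggggggggggggkkkkkkkkkkkkkkgggg###########ggggggggggggggg#
270 ....ggggg.g......ggggggggggggggggggggggggggggkkkkkkkkggggg
[... 1426 characters left out ...]
gggggggggg
264 gg############gg...kkkkkkkkkkkkkkggggggggggggkkkkkkkkggggggggggggkkkkkkkkkkkkkkg..g.ggggggggggggggggggggggg###
270 #################gkggggggggggggggggggggggggggkkkkkkkkgggggggggggggggggggggggggggggggggggggggggggggggggggg#####
276 ..........######gkkkkkkkkkkkkkkkgggggggggggggkkkkkkkkggggggggggggggkkkkkkkkkkkkkkkggggggggggggggggggggggg#####
282 .g.............kkkkkkkkkkkkkkkkggggggggggggggkkkkkkkkggggggggggggggkkkkkkkkkkkkkkkkggggggggggggggggggggggggggg
288 ..........gkkkkkkkkkkkkkkkkkkkkkkkkkkkkkkg##ggkkkkkkkg##gkkkkkkkkkkkkkkkkkkkkkkkkkkkkkkggggggggggggggggggggggg
294 ....g..gkkkkkkkkkkkkkkkkgkkkkkkkkkkkkkkkkkkgggkkkkkkkggkkkkkkkkkkkkkkkkkgkkkkkkkkkkkkkkkkkkg#ggggggggggggggggg
```

The handle has already swung out (shank now left of the tips). Lift away and verify.

Call:
send_rows(plan=[{"x": 0,"y": 0,"z": 15,"roll": 0,"gripper": 1},{"x": 0,"y": 0,"z": 50,"roll": 0,"gripper": 1},{"x": 0,"y": -20,"z": 100,"roll": 0,"gripper": 1},{"x": -40,"y": -50,"z": 150,"roll": 0,"gripper": 1},{"x": -60,"y": -80,"z": 180,"roll": 0,"gripper": 1}])

```text
time_s: 31.38
position: [472.6, -156.9, 197.2]
tool_rot: [0.798, 0.602, 0.0, 0.001]
wrist_force: [0.5, -1.9, 0.5]
opening: 0.3
gripper_force: 0.0
```

```bash
python3 - <<'E'
from h import *
s=r.read_state();print(s['time_s'],s['position'],s['wrist_force'])
def rings(im,c):
    h=cv2.cvtColor(im,cv2.COLOR_BGR2HSV);m=cv2.inRange(h,(0,0,180),(179,70,255))
    k,hi=cv2.findContours(m,cv2.RETR_CCOMP,1)
    for a,b in zip(k,hi[0]):
        if b[3]>=0 and cv2.contourArea(a)>40:
            M=cv2.moments(a);u,v=M['m10']/M['m00'],M['m01']/M['m00'];print('hole',cv2.contourArea(a),u,v,ray(c,u,v,34)[:2])
c=optics.get_calibration('wrist');im=save('wrist','w11.png')[:,:,::-1].copy();rings(im,c)
ct=optics.get_calibration('top');t=save('top','t2.png')[:,:,::-1].copy();rings(t,ct)
cs=optics.get_calibration('scene');sc=save('scene','s11.png')[:,:,::-1].copy()
# pin in scene and top: brightness diff to first pictures
for n,a,C in(('top',t,ct),('scene',sc,cs),('wrist',im,c)):
    for P in((568,102,14),(568,102,69),(546,244,55),(445,234,45),(510,-82.5,35)): print(n,P,proj(C,P).round(1))
u,v=proj(cs,(568,102,40)).astype(int)
h=cv2.cvtColor(sc,cv2.COLOR_BGR2HSV)
for y in range(v-25,v+22): print(y,''.join('#' if a[2]>170 and a[1]<60 else ('g' if a[1]<70 and a[2]>70 else 'b' if 100<a[0]<130 and a[1]>100 else '.') for a in h[y,u-30:u+40]))
E
```

```text
31.375 [ 472.56833797 -156.94344926  197.20775436] [ 0.45434001 -1.89416453  0.50766226]
hole 310.0 368.1645161290323 98.81021505376343 [581.17651273 -93.24169166]
hole 366.0 292.36475409836066 110.97677595628416 [507.71700044 -83.84021033]
hole 56.5 151.26843657817108 17.430678466076696 [405.96999559  29.69426272]
hole 111.5 363.2974588938714 220.3692077727952 [509.07087834 -81.99343989]
hole 55.0 292.3848484848485 192.6909090909091 [562.96535651  51.31545156]
hole 90.0 367.2018518518518 181.98888888888888 [581.99597446 -91.26655793]
top (568, 102, 14) [265.7 191.5]
top (568, 102, 69) [265.3 188.1]
top (546, 244, 55) [188.2 201.7]
top (445, 234, 45) [194.5 256.7]
top (510, -82.5, 35) [363.7 219.8]
scene (568, 102, 14) [287.2 218.7]
scene (568, 102, 69) [288.  195.8]
scene (546, 244, 55) [234.  181.9]
scene (445, 234, 45) [199.9 203.7]
scene (510, -82.5, 35) [342.2 262.2]
wrist (568, 102, 14) [ 301.5 -122.1]
wrist (568, 102, 69) [ 307. -180.]
wrist (546, 244, 55) [ 216.  -421.9]
wrist (445, 234, 45) [  87.3 -319.3]
wrist (510, -82.5, 35) [294.3 108.9]
183 .................ggggggggggg
[... 2792 characters left out ...]
gggggg####bbbbbbb.ggggggg
221 gggggggggggbbbbbbbbbbbb.gggggggggggggggg###############bbbbbbbbb.ggggg
222 ggggggggggggbbbbbbbbbbbbggggg#gggggggggggggg#############.bbbbbbbb.ggg
223 gggggg.bbggg.bbbbbbbbbbbbggg####ggggggggggggg###############..bbbbbb.g
224 ggggg.bbbb..bbbbbbbbbbbbbbb.######gggggggggggggg################.bbbbb
225 ggggg.bbbbbbbbbbbbbbbbbbbbbbbbbbbbbbbbgggggggggg###################.bb
226 ggggggbbbbbbbbbbbbbbbbbbbbbbbbbbbbbbbbbgggggggggg#####ggg#g##########.
227 ggggggbbbbbbbbbbbbbbbbbbbbbbbbbbbbbbbb.gg#ggggggg#####gggggggggg######
228 gggggg.bbbbbbbbbbbbbbbbbbbbbbbbbbbbbbb.gggggg#ggg#####gg#..ggggggg####
229 ggggggggbbbbbbbbbbbbbbbbbbbbbbbbbbbbbbgggggg####gg#####ggbbbbbbbgggg##
```

```bash
python3 -c "
from h import *
print(r.read_state()['wrist_force']);print(ticket.job_done())"
```

```text
[ 0.19719982  0.48357048 -0.2506548 ]
the job is handed in; nothing more can be done
None
```

I've handed the job in at about 31 s, with no verdict returned: the ratchet held the pin after a 16 N squeeze, then let go when I pressed the loose ring down, with no press force showing in my readings. The last pictures show the loose ring back at its open position and the test pin upright on the pad; I never moved the arm near the thick pin after picking up the test pin, and I couldn't measure the clamping force on the pin directly.

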